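# Twist the filter canister up into its bayonet head

### The arm

A 6-joint arm with a two-finger parallel gripper is mounted at the origin on a cart in front of the work surface, level with it; the furniture and walls round the work are solid. World frame = base frame: x ahead of the robot, y to its left, z up, the work surface at z = 0. Lengths are in m, angles in rad, forces in N, time in s.
With the tool pointing down it reaches from about 0.225 to 0.875 m from the base axis. Payload 3.4 kg.
Tool frame: the origin (TCP) lies on the centre line of the jaws, within the pads' length; the fingertips stand 19 mm ahead of it and the grasp point (between the pads) is the TCP (nose_length is the distance from the TCP to the fingertips, in m); z points along the fingers, y is the direction in which the jaws open and shut (so a half turn about z gives the same grasp; the last joint's range is limited). The gripper opens to 85 mm and grips with 20 to 120 N. Pads are 22 mm wide; open, the fingers measure 114 mm over their backs; the gripper's body (76 mm by 85 mm) begins 54 mm behind the grasp point. The pads swing forward as they close: fully open they stand 13 mm farther back than shut.
Start: joints at [-1.27, 0.276, 1.505, -0, 1.361, -0.121], TCP at [0.235, -0.525, 0.25] pointing down, gripper open.
Joint ranges: [-2.89, 2.89], [-0.75, 2.08], [0.22, 2.7], [-1.18, 4.32], [0.11, 2.71], [-2.7, 2.7]. Speed limits (rad/s): [2.57, 2.57, 3.14, 3.14, 3.14, 3.14].

### API

Orientations are given as a unit quaternion [w, x, y, z].
In Python, from rig import * gives the robot as it stands.
- The arm moves only by the shell command python3 -m jog 'ROWS' [OPENING] [FORCE]. ROWS is JSON, one flat list of numbers, 6 for each row, row after row: the shift along the tool's x, y, z in mm, then the turn, a rotation vector about the tool's x, y, z in degrees. In form: [tx, ty, tz, wx, wy, wz, tx, ty, tz, wx, wy, wz, ...]. A call has 1 to 10 rows; each row is the pose to reach, as a shift and turn from the pose commanded when the call began, along the tool's axes at that moment; what a row does not reach only later rows make up. A row lasts 1/8 s, in which the tool goes at most 62.5 mm and 10.7 degrees, less where a joint would pass 70% of its speed; a pose out of reach is approached as far as the arm can. A call with a gripper value outside its range is refused whole. OPENING is the closure, from 0 (fully open) to 1 (shut), set as the call begins (- or left out, the last holds). The fingers move at their own pace and stop on an object; FORCE is the grip in N (left out, the last holds). Time passes only in rows, so rows that repeat a pose let the fingers close. It gives the time, the measured TCP pose, the force and the opening at its end, in the units of the state.
- get_state(): the state, without advancing time (a new reading comes with each control period).
- get_image(name): name is "scene" or "top" or "wrist"; returns a dict with "frame" (420x560x3 uint8, red, green, blue), "camera_matrix" (3x3 intrinsics, pixels), "k1" (the pictures are not rectified: a ray, as slopes to the right and down, at radius r is drawn at 1 + k1 r^2 times it, then the intrinsics apply), "rvec" (rotation vector, rad) and "tvec" (3), from world to camera coordinates, as OpenCV has them. Camera axes: x right, y down, z forward; pixel columns grow to the right and rows downward; lengths in m; the calibration is good to about 2 mm. A picture is of the moment at which its call begins. There is no depth.
- sign_off(): hands the job in, once; it reports no verdict.
The state is a dict: "clock": time; "qpos": joint angles; "qd": joint speeds; "effort": joint torques, N m; "position": TCP position; "ee_rot": TCP orientation; "contact_force": force on the tool from outside, world axes, zero at the start; "moment": the same for the moment, N m; "width": finger opening in m.
Only numpy, scipy, OpenCV 4.12 (cv2) and the standard library are available. Lean on these libraries where they do the work, as an engineer would, in place of code of your own. Each camera call takes 0.05 s, during which the arm holds its last target.

### The job

Fit the filter canister back into the air filter head on the stand: pick it up by its handle, push its three lugs up through the gaps in the head's mouth, and turn it counter-clockwise (seen from above) until the lugs come up against their stops and settle down into the locking notches; then let go so that it hangs locked. Feel for the gaps and the stops gently, never forcing the canister against the head, and leave the other things on the desk where they are.

Things in the scene. Friction and masses are not known exactly. Their poses are not given: they have to be found in the camera images.
- canister: Loose filter canister: grey upright cylinder 48 mm across, 68 mm high, about 140 g, standing on the desk; the top 7 mm taper to 38 mm across. A black bar handle sticks out level from its side. Origin: centre of its underside; z up its axis, x from the handle's end towards the axis (the handle points to -x).
- canister_grip (a point): Middle of the grip of the canister's handle, at half its height: 88 mm from the canister's axis and 28 mm above its underside. The handle is a straight flat-sided bar 13 mm thick and 24 mm high, free from 28 to 108 mm from the axis, with an 18 mm knob at its end. Axes as the canister's.
- canister_lugs (a point): Point on the canister's axis at the height of the undersides of its three steel lugs: 58 mm above the canister's underside, 10 mm below its top. Lugs: 13 mm wide round the rim, 5 mm high, reaching 30.5 mm from the axis; one lies over the handle, the others 120 degrees either side. Axes as the canister's.
- head: Fixed air filter head: aluminium drum 75 mm across, from 140 to 183 mm above the desk, a 30 mm gauge 13 mm high on top, over a 150 x 110 x 12 mm foot plate; the column's front is 70 mm behind the drum's axis. Origin: on the drum's axis at desk height; z up, x from the front (-x) to the column.
- mount (a point): Centre of the mouth in the head's underside, at its lower edge, 140 mm above the desk; axes as the head's. Inside is a bayonet ring, bore 52 mm, with 3 gaps 17 mm wide. Nominally the canister enters at yaw 0.52 rad less than the head's, but the ring is clamped up to 0.26 rad either way of that, unmeasured: feel for it. Lugs pass within 4 degrees; elsewhere they meet the ring's underside.
- ledge_level (a point): Point on the head's axis, 9 mm above the mouth's edge: top of the ledges that follow each gap counter-clockwise seen from above. To turn, the lugs' undersides must be above this, best 2 mm; a roof stops them 4 mm above it. Clockwise of each gap stands a stop block, so that it turns only counter-clockwise.
- notch_level (a point): Point on the head's axis, 5 mm above the mouth's edge: floor of the three locking notches, where the lugs' undersides end up. Each notch is 17 mm wide, its middle 60 degrees (1.05 rad) counter-clockwise of a gap; a stop block ends it, which a lug strikes about 4 degrees past the middle. From there the lugs sink 4 mm from ledge level into the notches.
- seal (a joint): Travel (m) of the sprung seal plate in the head: 0 at rest, growing as the canister's top lifts it, up to 0.013. At rest its underside is 12 mm above the mouth's edge; it pushes the canister down with 1 N at first and 2 N at full lift, about 1.3 N when locked (travel about 0.003).
- long_nose: Bystander: pliers with blue handles, 46 x 151 x 10 mm, lying loose; origin at the centre of its underside.
- screwdriver_a: Bystander: screwdriver with red handle, 26 x 168 x 22 mm, lying loose; origin at the centre of its underside.
- heat_sink: Bystander: finned aluminium heat sink, 25 x 30 x 18 mm, loose in front of the head; origin at the centre of its underside.
- pcb_small: Bystander: small circuit board, 34 x 50 x 14 mm, loose; origin at the centre of its underside.
- choke: Bystander: ring choke, 36 x 36 x 13 mm, loose; origin at the centre of its underside.
- side_cutter: Bystander: cutters with red handles, 46 x 123 x 10 mm, lying loose; origin at the centre of its underside.

How it is judged:
By the outcome, as a careful person would: the job done as asked, in the order asked, and still so for the second after the job is handed in, with the robot touching nothing.
It also fails if it takes over 72 s, if anything falls off the work surface, if the arm or the gripper's body presses on something with over 40 N, if the wrist force passes 120 N, or if a joint passes its speed limit or range.

## Working session

There is one attempt and no reset: what is moved stays moved. The work goes in short steps, Python scripts to look and compute and a shell command to move; the robot and the scene stay as the last step left them, time stands still between calls to the robot, and variables do not carry over. Pictures are saved under pics/ and viewed, and the job is handed in when it is done.

```bash
mkdir -p pics; ls
python3 - <<'E'
from rig import *
import cv2
for n in ("scene","top","wrist"):
    d=get_image(n); cv2.imwrite(f"pics/{n}0.png",d["frame"][:,:,::-1]); print(n,d["camera_matrix"],d["k1"],d["rvec"],d["tvec"])
print(get_state())
E
```

```text
pics
scene [[422.13696685   0.         270.35491274]
 [  0.         422.13696685 202.67426302]
 [  0.           0.           1.        ]] -0.0040547792822929465 [ 1.1526453  -2.15674128  1.1565331 ] [0.29640423 0.33829162 0.63312981]
top [[415.78651749   0.         281.35294446]
 [  0.         415.78651749 215.01731731]
 [  0.           0.           1.        ]] -0.034926202511883005 [ 2.17276734 -2.21413165  0.03600887] [0.00989148 0.54872741 0.96834522]
wrist [[303.91019687   0.         281.76871166]
 [  0.         303.91019687 209.72912495]
 [  0.           0.           1.        ]] -0.06209095199999523 [-2.42158589  1.56844496  0.23843542] [-0.57204268 -0.03664925  0.38072744]
{'clock': 0.15, 'qpos': array([-1.27002248e+00,  2.76423961e-01,  1.50581412e+00, -1.61606762e-05,
        1.36073026e+00, -1.20997438e-01]), 'qd': array([-4.47095478e-04, -1.21460582e-03, -2.54081370e-03,  2.35778291e-03,
        2.07346630e-04, -1.52256940e-05]), 'effort': array([-7.18447859e-05, -4.17147732e+01, -2.46032363e+01, -3.22218093e-04,
        7.65154342e-03, -1.82824277e-05]), 'position': array([ 0.2352734 , -0.52425967,  0.24966436]), 'ee_rot': array([-6.84357038e-04,  9.77845325e-01,  2.09327606e-01, -6.96154194e-05]), 'contact_force': array([ 0.28910891,  0.66499879, -0.26942921]), 'moment': array([-0.00454944, -0.01007043, -0.02695067]), 'width': 0.08538437145940982}
```

View pics/scene0.png

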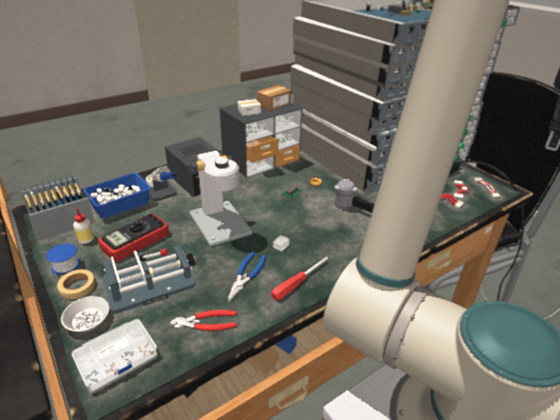

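View pics/top0.png

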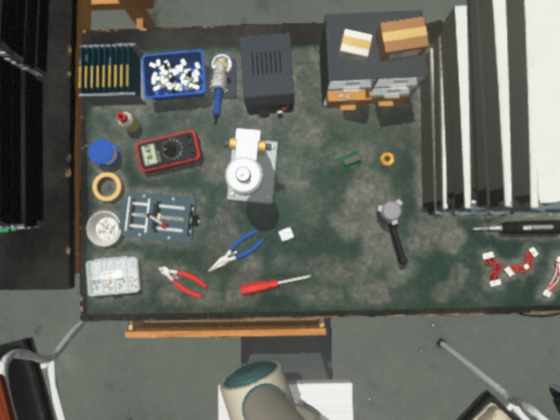

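View pics/wrist0.png

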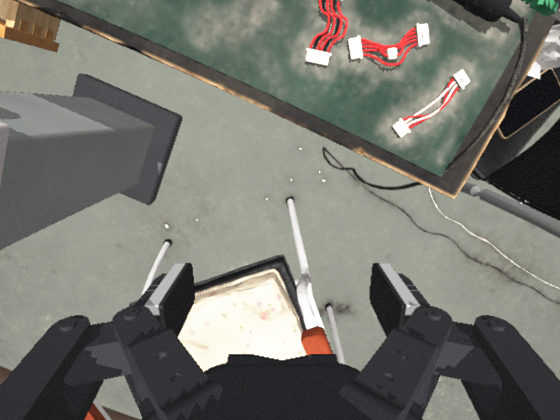

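```bash
cat > h.py <<'E'
import numpy as np, cv2
from scipy.spatial.transform import Rotation as R
def cam(d):
    Rm=cv2.Rodrigues(np.array(d["rvec"],float))[0]; t=np.array(d["tvec"],float)
    return Rm,t,np.array(d["camera_matrix"]),d["k1"]
def ray(d,u,v):
    Rm,t,K,k=cam(d)
    p=cv2.undistortPoints(np.array([[[u,v]]],float),K,np.array([k,0,0,0,0.]))[0,0]
    return -Rm.T@t, Rm.T@np.array([p[0],p[1],1.])
def onz(d,u,v,z):
    o,r=ray(d,u,v); return o+r*(z-o[2])/r[2]
def proj(d,P):
    Rm,t,K,k=cam(d)
    return cv2.projectPoints(np.array(P,float).reshape(-1,1,3),np.array(d["rvec"],float),t,K,np.array([k,0,0,0,0.]))[0][:,0]
def cross(a,b):
    (o1,r1),(o2,r2)=a,b
    s=np.linalg.lstsq(np.c_[r1,-r2],o2-o1,rcond=None)[0]
    p,q=o1+s[0]*r1,o2+s[1]*r2
    return (p+q)/2,np.linalg.norm(p-q)
E
python3 - <<'E'
from rig import *
import cv2,pickle
d={n:get_image(n) for n in("scene","top")}
pickle.dump(d,open("d0.pkl","wb"))
a=d["top"]["frame"][:,:,::-1]
c=lambda x,y,w,h,s,i:cv2.resize(i[y:y+h,x:x+w],None,fx=s,fy=s,interpolation=cv2.INTER_CUBIC)
cv2.imwrite("pics/tz.png",np.hstack([c(355,180,75,100,5,a),c(210,120,75,100,5,a)]) if 0 else cv2.hconcat([c(355,180,75,100,5,a),c(210,120,75,100,5,a)]))
b=d["scene"]["frame"][:,:,::-1]
cv2.imwrite("pics/sz.png",cv2.hconcat([c(320,160,75,100,5,b),c(180,145,75,100,5,b)]))
E
```

```text
(no output)
```

View pics/tz.png

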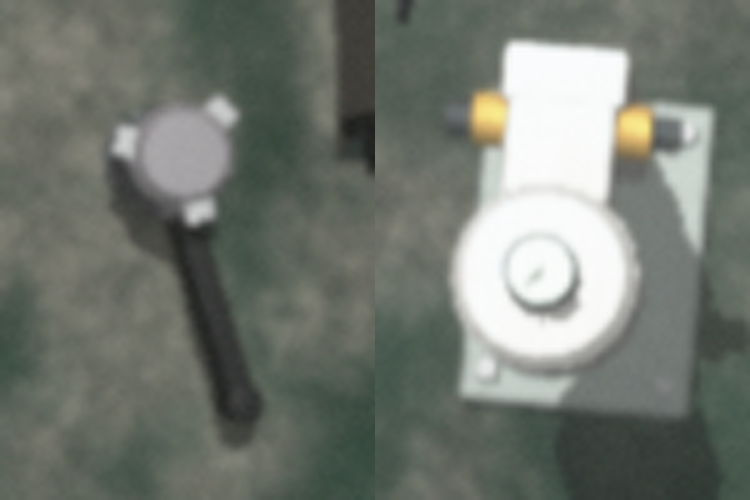

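View pics/sz.png

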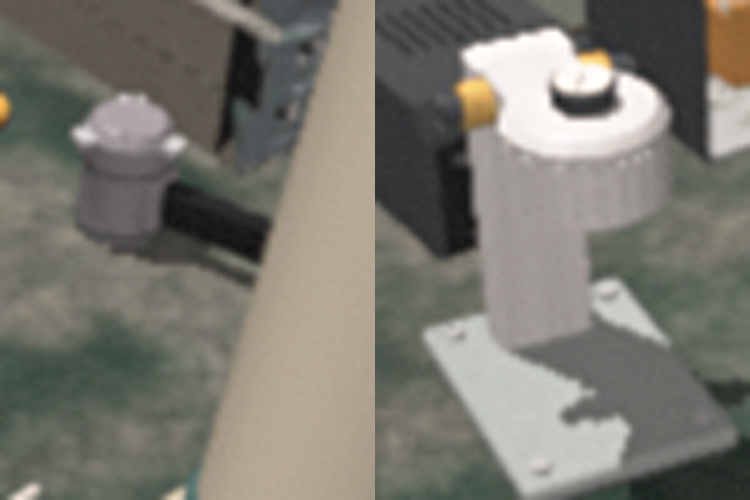

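Run:
```python
from h import *; import pickle
d=pickle.load(open("d0.pkl","rb")); T=d["top"]; S=d["scene"]
f=lambda x,y,ox,oy:((x+.5)/5-.5+ox,(y+.5)/5-.5+oy)
ct=lambda x,y:f(x,y,355,180); ht=lambda x,y:f(x-375,y,210,120)
cs=lambda x,y:f(x,y,320,160); hs=lambda x,y:f(x-375,y,180,145)
P=lambda n,uv,z:print(n,np.round(onz(T,*uv,z),4))
P("can top",ct(182,152),.068)
for n,x,y in(("lugL",124,139),("lugR",222,111),("lugF",199,212)):P(n,ct(x,y),.063)
P("knob",ct(240,403),.040);P("h near",ct(190,235),.040);P("h mid",ct(208,300),.040)
P("drum c",ht(545,280),.183)
for x,y in((450,280),(641,280),(545,375)):P("rim",ht(x,y),.18)
P("gauge",ht(541,271),.196)
for x,y in((713,105),(690,415),(460,400)):P("plate",ht(x,y),.012)
P("colBL",ht(507,40),.183);P("colBR",ht(628,48),.183);P("colFR",ht(610,195),.183);P("colFL",ht(503,190),.183)
print(cross(ray(T,*ht(541,271)),ray(S,*hs(584,80))))
print("scene plate",[np.round(onz(S,*hs(x,y),.012),4) for x,y in((425,328),(610,280),(735,432),(520,490))])
print("scene can top",onz(S,*cs(124,113),.068))
# handle mask
fr=T["frame"].astype(int); 
m=(fr.max(2)<48)
m2=np.zeros_like(m);m2[225:268,380:412]=m[225:268,380:412]
print(m2.sum()); 
ys,xs=np.nonzero(m2)
W=np.array([onz(T,x,y,.040)[:2] for x,y in zip(xs,ys)])
c=W.mean(0);u,s,v=np.linalg.svd(W-c);print(c,v[0],np.degrees(np.arctan2(v[0][1],v[0][0])),((W-c)@v[0]).min(),((W-c)@v[0]).max(),np.std((W-c)@v[1])*np.sqrt(12))
for y in range(222,270,4):print(y,fr[y,385:412].max(1))
```

```text
can top [ 0.5528 -0.245   0.068 ]
lugL [ 0.5594 -0.2205  0.063 ]
lugR [ 0.5711 -0.2648  0.063 ]
lugF [ 0.5261 -0.2531  0.063 ]
knob [ 0.4392 -0.2753  0.04  ]
h near [ 0.5162 -0.2547  0.04  ]
h mid [ 0.4864 -0.262   0.04  ]
drum c [0.6199 0.0702 0.183 ]
rim [0.6211 0.1079 0.18  ]
rim [0.6196 0.0327 0.18  ]
rim [0.5829 0.071  0.18  ]
gauge [0.6216 0.0703 0.196 ]
plate [0.7263 0.0061 0.012 ]
plate [0.5786 0.0197 0.012 ]
plate [0.5878 0.1285 0.012 ]
colBL [0.7154 0.0839 0.183 ]
colBR [0.7112 0.0362 0.183 ]
colFR [0.6529 0.0442 0.183 ]
colFL [0.6558 0.0862 0.183 ]
(array([0.6213289 , 0.06969542, 0.19409897]), np.float64(0.001987471361297474))
scene plate [array([0.7343, 0.1102, 0.012 ]), array([0.7214, 0.0097, 0.012 ]), array([0.574 , 0.0239, 0.012 ]), array([0.5914, 0.1295, 0.012 ])]
scene can top [ 0.55500898 -0.24778713  0.068     ]
91
[ 0.4788742 -0.2592455] [-0.97324972 -0.22974983] -166.71765657342482 -0.04297617673987295 0.04753870335988348 0.009119979539497114
222 [ 62  69  78  84  84  86 113 163 195 199 195 186 157 108  85  85  82  83
  84  82  82  86  91  93  98  96 100]
226 [ 7
[... 557 characters left out ...]
5 100  98]
246 [113 111 113 119 123 121 113  99  77  59  44  40  49  58  55  54  63  80
  96  97  95  94 102 109 113 116 119]
250 [116 114 113 118 118 118 117 115 100  80  63  44  38  45  53  53  54  59
  72  89  94  92  90  95 103 110 109]
254 [121 120 116 115 117 115 113 112 117 112  94  70  49  41  45  52  55  54
  58  70  89  98  99  99 100 101  98]
258 [109 108 108 110 109 108 105 106 108 114 110  96  68  49  38  44  56  63
  62  58  57  69  89 101  99  96  93]
262 [106 104 105 106 108 110 110 108 108 107 111 110  94  65  47  44  49  51
  54  53  51  59  78  95 101 102 103]
266 [100 103 104 104 106 104 104 103 105 108 113 118 114 100  80  72  68  68
  69  69  78  94  99 103 103 106 108]
```

Run:
```python
from h import *; from rig import *
d=get_image("wrist");Rm,t,K,k=cam(d);o=-Rm.T@t
s=get_state();q=s["ee_rot"];Rt=R.from_quat([*q[1:],q[0]]).as_matrix()
print(o,Rt.T@(o-s["position"]),Rt.T@Rm.T[:,2]);print(Rt)
```

```text
[ 0.3037429  -0.4923453   0.37322127] [ 0.07556151 -0.00140291 -0.12321239] [-0.29225308 -0.00222971  0.95633842]
[[ 9.12377513e-01  4.09349782e-01 -1.73519863e-04]
 [ 4.09349812e-01 -9.12377342e-01  5.63128039e-04]
 [ 7.22007483e-05 -5.84815684e-04 -9.99999826e-01]]
```

```bash
python3 -m jog '[60,-27,10,0,0,-10,120,-54,20,0,0,-20,180,-81,30,0,0,-30,240,-108,40,0,0,-40,280,-125,45,0,0,-50,314,-140,50,0,0,-60,314,-140,50,0,0,-70,314,-140,50,0,0,-80,314,-140,50,0,0,-90,314,-140,50,0,0,-90]' 0 60; python3 -m jog '[0,0,0,0,0,-10,0,0,0,0,0,-20,0,0,0,0,0,-30,0,0,0,0,0,-40,0,0,0,0,0,-50,0,0,0,0,0,-60,0,0,0,0,0,-70,0,0,0,0,0,-80.2,0,0,0,0,0,-80.2,0,0,0,0,0,-80.2]'
python3 - <<'E'
from h import *; from rig import *
d=get_image("wrist"); import pickle; pickle.dump(d,open("d1.pkl","wb")); cv2.imwrite("pics/w1.png",d["frame"][:,:,::-1])
s=get_state();print(s["position"],s["qpos"],s["contact_force"],s["clock"])
print(proj(d,[[.5535,-.2455,.068],[.4644,-.2684,.04]]))
E
```

```text
clock: 1.55
position: [0.4646, -0.2683, 0.2003]
ee_rot: [-0.0, 0.544, 0.839, -0.0]
contact_force: [-0.1, -0.7, -0.1]
width: 0.0855
clock: 2.8
position: [0.4645, -0.2684, 0.2003]
ee_rot: [0.0, -0.123, 0.992, -0.0]
contact_force: [0.3, 0.4, 0.0]
width: 0.0855
[ 0.46454282 -0.26836158  0.20029668] [-6.53553587e-01  2.51903761e-01  1.66808552e+00 -3.82998063e-05
  1.22158013e+00 -2.47210594e+00] [-0.2509338  -0.24552082  0.37326682] 2.85
[[280.40156389 296.11931267]
 [279.80201319 196.83746549]]
```

View pics/w1.png

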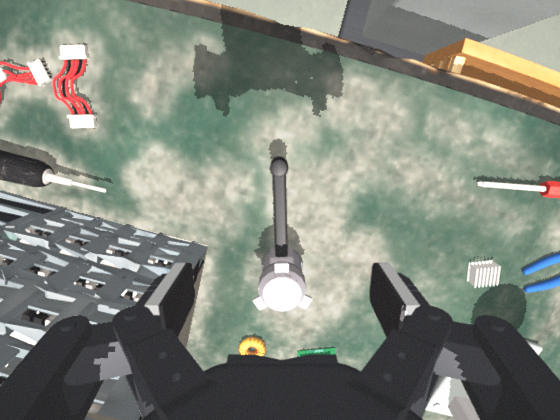

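Run:
```python
from h import *; import pickle
d=pickle.load(open("d1.pkl","rb")); f=d["frame"]
c=f[150:330,230:330,::-1]; cv2.imwrite("pics/w1z.png",cv2.resize(c,None,fx=3.3,fy=3.3,interpolation=cv2.INTER_CUBIC))
g=f.astype(int).max(2)
m=(g<85)
for y in (185,200,215,230,245):
    xs=np.nonzero(m[y,260:300])[0]+260; print(y,xs.min(),xs.max(),np.round(onz(d,xs.mean(),y,.04),4), onz(d,xs.max()+.5,y,.04)[1]-onz(d,xs.min()-.5,y,.04)[1])
m=np.zeros(g.shape,np.uint8); m[255:320,245:325]=(g>200)[255:320,245:325]
n,l,st,ce=cv2.connectedComponentsWithStats(m);print(st,ce)
```

```text
185 273 274 [ 0.4546 -0.277   0.04  ] 0.0018486649640452324
200 274 285 [ 0.4675 -0.2679  0.04  ] 0.011253762098683784
215 274 275 [ 0.4835 -0.269   0.04  ] 0.0019041247100267111
230 274 286 [ 0.4979 -0.2616  0.04  ] 0.012571752003840364
245 275 287 [ 0.5129 -0.2548  0.04  ] 0.012777135238890625
[[     0      0    560    420 232361]
 [   253    255     72     65   2673]
 [   255    257      4      3      8]
 [   274    263     15     11    146]
 [   301    263      1      2      2]
 [   246    277      6      3      8]
 [   324    281      1      2      2]] [[279.33565013 208.48750866]
 [293.81032548 293.88888889]
 [256.625      258.125     ]
 [281.1369863  267.76712329]
 [301.         263.5       ]
 [248.125      277.5       ]
 [324.         281.5       ]]
```

View pics/w1z.png

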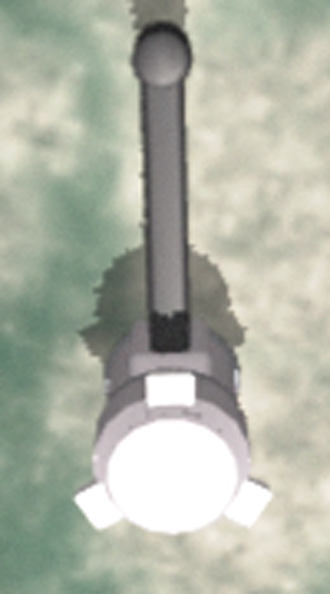

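Run:
```python
from h import *; import pickle
d=pickle.load(open("d1.pkl","rb"))
z=lambda x,y,h:onz(d,(x+.5)/3.3-.5+230,(y+.5)/3.3-.5+150,h)
a=z(174,475,.068);pts=[z(161,55,.041),z(164.5,150,.04),z(168,250,.04),z(171,388,.063)]
print(a)
for p in pts:
    v=a-p;print(p,np.degrees(np.arctan2(v[1],v[0])),np.hypot(*v[:2]))
l=z(99,505,.0615);r=z(250,503,.0615)
for p in(l,r):v=p-a;print(np.degrees(np.arctan2(v[1],v[0])),np.hypot(*v[:2]))
print(np.degrees(np.arctan2(*(pts[2]-pts[0])[[1,0]])))
```

```text
[ 0.55029165 -0.24433127  0.068     ]
[ 0.4359089  -0.27680179  0.041     ] 15.847969047168569 0.11890226140343338
[ 0.46280108 -0.26909762  0.04      ] 15.805460630254428 0.0909283916148764
[ 0.4926176  -0.26059875  0.04      ] 15.75157411501806 0.05992434903304836
[ 0.52546447 -0.2514557   0.063     ] 16.01140276098959 0.025829176170421735
-43.07269784687301 0.027072928367823573
72.82371303223242 0.027035850793676045
15.94591057594583
```

```bash
python3 -m jog '[1.6,-0.6,40,0,0,-1.2,1.6,-0.6,80,0,0,-1.2,1.6,-0.6,120,0,0,-1.2,1.6,-0.6,145,0,0,-1.2,1.6,-0.6,160,0,0,-1.2,1.6,-0.6,169,0,0,-1.2,1.6,-0.6,169,0,0,-1.2]' 0.4 60
python3 - <<'E'
from h import *; from rig import *
for n in("wrist","top"):
    d=get_image(n); cv2.imwrite(f"pics/{n}2.png",d["frame"][:,:,::-1])
E
```

```text
clock: 3.72
position: [0.4633, -0.2695, 0.0313]
ee_rot: [0.0, -0.135, 0.991, -0.0]
contact_force: [1.0, 0.3, 0.2]
width: 0.0512
```

View pics/wrist2.png

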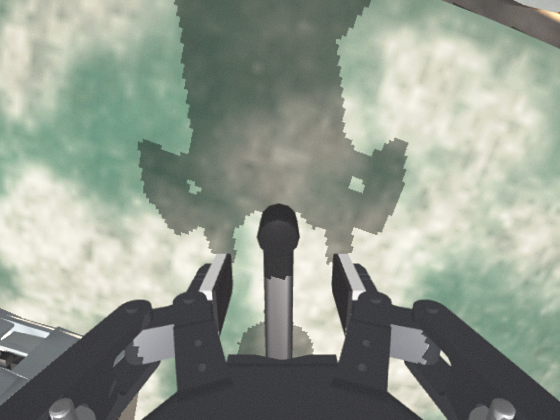

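```bash
python3 -m jog '[0,0,0,0,0,0,0,0,0,0,0,0,0,0,0,0,0,0,0,0,0,0,0,0,0,0,0,0,0,0,0,0,0,0,0,0]' 1 80
python3 - <<'E'
from rig import *
s=get_state();print(s["contact_force"],s["moment"])
E
python3 -m jog '[0,0,-3,0,0,0,0,0,-10,0,0,0,0,0,-30,0,0,0,0,0,-60,0,0,0,0,0,-100,0,0,0,0,0,-100,0,0,0]'
python3 - <<'E'
from rig import *
from h import *
s=get_state();print(s["position"],s["contact_force"],s["moment"])
for n in("wrist","top","scene"):
    d=get_image(n); cv2.imwrite(f"pics/{n}3.png",d["frame"][:,:,::-1])
E
```

```text
clock: 4.58
position: [0.4634, -0.2696, 0.0317]
ee_rot: [0.0, -0.135, 0.991, -0.0]
contact_force: [-0.7, -0.6, 5.4]
width: 0.0115
[-0.7319721  -0.59802048  5.37997199] [ 0.03799258 -0.15301898  0.02012493]
clock: 5.32
position: [0.4648, -0.2706, 0.1343]
ee_rot: [0.002, -0.136, 0.991, -0.002]
contact_force: [1.0, 0.2, -2.7]
width: 0.0115
[ 0.46483509 -0.27056626  0.13433049] [ 1.04530111  0.23377123 -2.68927341] [-0.07758835  0.12235092  0.00789404]
```

View pics/wrist3.png

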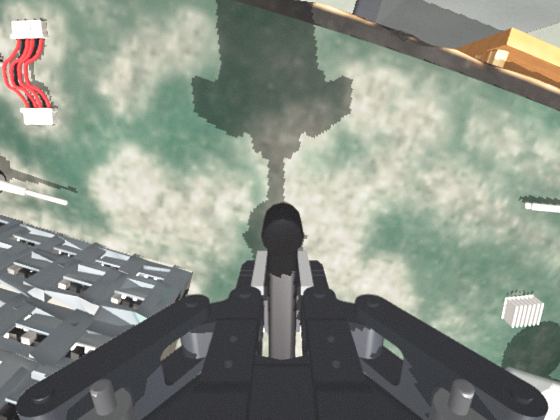

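View pics/scene3.png

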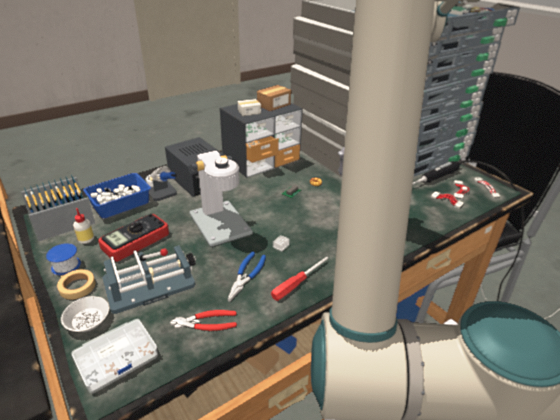

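Run:
```python
import cv2
a=cv2.imread("pics/top3.png");cv2.imwrite("pics/top3z.png",cv2.resize(a[170:320,330:480],None,fx=4,fy=4,interpolation=cv2.INTER_CUBIC))
```

```text
(no output)
```

View pics/top3z.png

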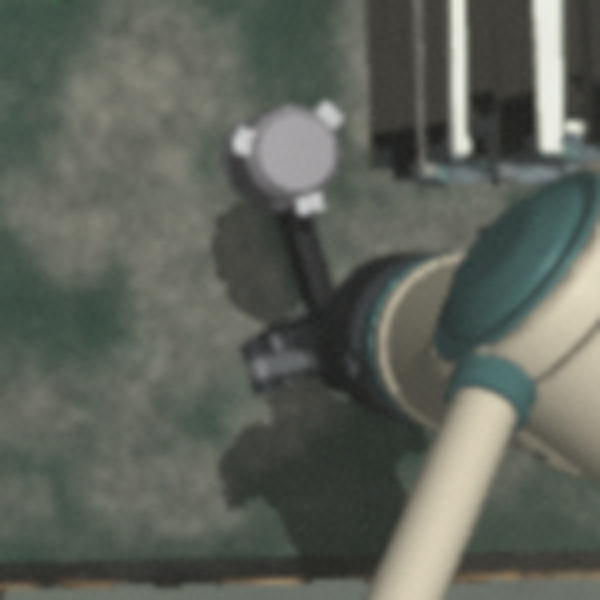

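Run:
```python
from h import *; import pickle
d=pickle.load(open("d0.pkl","rb"))["top"]
z=lambda x,y,h:onz(d,(x+.5)/4-.5+330,(y+.5)/4-.5+170,h)
a=z(295.5,150,.1706);print(a, a[:2]-[.46483,-.27057],np.hypot(*(a[:2]-[.46483,-.27057])))
for x,y in((244,141),(329,115),(310,204)):
    p=z(x,y,.1656);v=p-a;print(np.degrees(np.arctan2(v[1],v[0])),np.hypot(*v[:2]))
```

```text
[ 0.55279956 -0.24399938  0.1706    ] [0.08796956 0.02657062] 0.09189472703226473
77.6971064874635 0.02467755618867823
-47.031662067994944 0.025565724862421434
-163.73844385392795 0.02782130784083642
```

```bash
python3 -m jog '[-8,40,4,0,0,5,-16,88,8,0,0,11,-24,136,14,0,0,18,-32,184,20,0,0,25,-41,232,26,0,0,32,-50,280,32,0,0,39,-59,328,38,0,0,45,-64,364,40,0,0,50.6,-67.5,389.8,40,0,0,50.6,-67.5,389.8,40,0,0,50.6]'
cat > st.py <<'E'
from h import *; from rig import *
s=get_state();q=s["ee_rot"];Rt=R.from_quat([*q[1:],q[0]]).as_matrix()
p=s["position"];yaw=np.degrees(np.arctan2(-Rt[1,0],-Rt[0,0]))
ax=p-Rt[:,0]*.092
print("t",round(s["clock"],2),"p",p.round(4),"yaw",yaw.round(2),"axis",ax.round(4),"F",s["contact_force"].round(2),"M",s["moment"].round(3),"w",round(s["width"],4))
H=np.array([.6212,.0695]);dl=np.r_[H-ax[:2],0]
print("to head in tool mm",(Rt.T@dl*1e3).round(1),"tilt z",Rt[:,2].round(4),"q6",s["qpos"][5].round(2))
E
python3 st.py
```

```text
clock: 6.72
position: [0.422, 0.1254, 0.09]
ee_rot: [-0.002, 0.299, 0.954, -0.001]
contact_force: [-0.7, -0.5, -1.8]
width: 0.0117
t 6.72 p [0.422  0.1254 0.09  ] yaw -34.85 axis [0.4975 0.0728 0.0897] F [-0.73 -0.53 -1.77] M [ 0.037  0.09  -0.016] w 0.0117
to head in tool mm [-103.5   68.    -0.4] tilt z [-3.5e-03 -3.0e-04 -1.0e+00] q6 -0.83
```

```bash
python3 -m jog '[-25,16,0,0,0,0,-52,34,0,0,0,0,-80,52,0,0,0,0,-96,63,0,0,0,0,-103.5,68,0,0,0,0,-103.5,68,0,0,0,0,-103.5,68,0,0,0,0]'; python3 st.py
python3 - <<'E'
from rig import *
from h import *
for n in("scene","wrist"):
    d=get_image(n); cv2.imwrite(f"pics/{n}4.png",d["frame"][:,:,::-1]); 
    if n=="scene": cv2.imwrite("pics/scene4z.png",cv2.resize(d["frame"][130:270,150:290,::-1],None,fx=4,fy=4,interpolation=cv2.INTER_CUBIC))
E
```

```text
clock: 7.6
position: [0.546, 0.1202, 0.0909]
ee_rot: [-0.001, 0.301, 0.954, -0.0]
contact_force: [0.1, 0.3, -0.9]
width: 0.0118
t 7.6 p [0.546  0.1202 0.0909] yaw -35.04 axis [0.6213 0.0674 0.0908] F [ 0.14  0.3  -0.92] M [ 0.06   0.046 -0.035] w 0.0118
to head in tool mm [ 1.3  1.7 -0. ] tilt z [-2.e-03 -3.e-04 -1.e+00] q6 -0.87
```

View pics/scene4z.png

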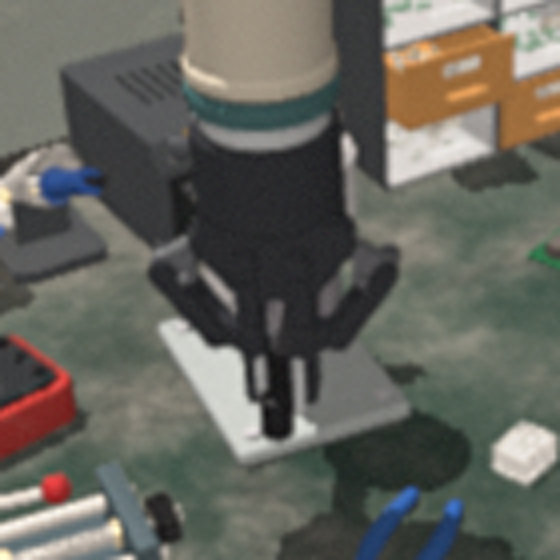

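View pics/wrist4.png

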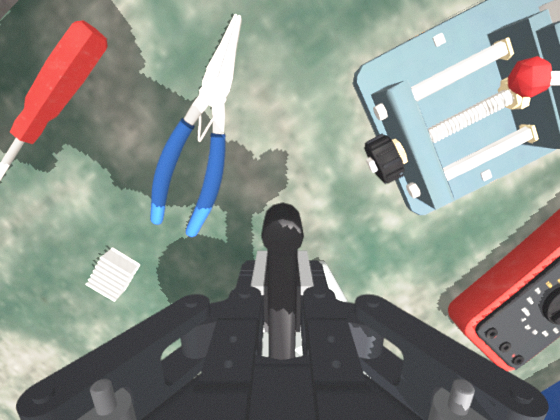

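```bash
python3 -m jog '[1.3,1.7,-4,0,0,0,1.3,1.7,-8,0,0,0,1.3,1.7,-10,0,0,0,1.3,1.7,-12,0,0,0,1.3,1.7,-12,0,0,0,1.3,1.7,-12,0,0,0]'; python3 st.py;  python3 -m jog '[0,0,-1,0,0,0,0,0,-1.5,0,0,0,0,0,-2,0,0,0,0,0,-2,0,0,0]'; python3 st.py
```

```text
clock: 8.45
position: [0.5472, 0.1226, 0.1032]
ee_rot: [-0.0, 0.301, 0.954, -0.0]
contact_force: [0.4, 0.3, -1.3]
width: 0.0115
t 8.45 p [0.5472 0.1226 0.1032] yaw -35.03 axis [0.6225 0.0698 0.1032] F [ 0.35  0.34 -1.29] M [0.066 0.095 0.008] w 0.0115
to head in tool mm [ 0.9 -1.   0. ] tilt z [-2.e-04 -1.e-04 -1.e+00] q6 -0.86
clock: 8.95
position: [0.5473, 0.1227, 0.1053]
ee_rot: [0.0, 0.301, 0.954, -0.0]
contact_force: [-1.0, -0.7, -1.6]
width: 0.0117
t 8.95 p [0.5473 0.1227 0.1053] yaw -35.03 axis [0.6226 0.0699 0.1053] F [-0.97 -0.7  -1.58] M [0.034 0.037 0.001] w 0.0117
to head in tool mm [ 1.  -1.1 -0. ] tilt z [ 1.e-04 -1.e-04 -1.e+00] q6 -0.86
```

```bash
python3 -m jog '[1,-1,-0.5,0,0,0,1,-1,-1,0,0,0,1,-1,-1.5,0,0,0,1,-1,-1.5,0,0,0]'; python3 st.py;  python3 -m jog '[0,0,-0.5,0,0,0,0,0,-1,0,0,0,0,0,-1,0,0,0]'; python3 st.py;python3 -m jog '[0,0,-0.5,0,0,0,0,0,-1,0,0,0,0,0,-1,0,0,0]'; python3 st.py
```

```text
clock: 9.45
position: [0.546, 0.1224, 0.1069]
ee_rot: [0.0, 0.301, 0.954, 0.0]
contact_force: [0.2, -0.5, -0.7]
width: 0.0118
t 9.45 p [0.546  0.1224 0.1069] yaw -35.03 axis [0.6213 0.0696 0.1069] F [ 0.19 -0.54 -0.72] M [ 0.002  0.092 -0.032] w 0.0118
to head in tool mm [ 0.  -0.2 -0. ] tilt z [ 2.e-04 -1.e-04 -1.e+00] q6 -0.86
clock: 9.82
position: [0.5459, 0.1224, 0.1078]
ee_rot: [0.0, 0.301, 0.954, -0.0]
contact_force: [-0.4, -0.7, -1.7]
width: 0.0117
t 9.82 p [0.5459 0.1224 0.1078] yaw -35.03 axis [0.6213 0.0696 0.1079] F [-0.45 -0.66 -1.68] M [ 0.062  0.109 -0.   ] w 0.0117
to head in tool mm [ 0.  -0.1 -0. ] tilt z [ 1.e-04 -1.e-04 -1.e+00] q6 -0.86
clock: 10.2
position: [0.5459, 0.1224, 0.1088]
ee_rot: [0.0, 0.301, 0.954, -0.0]
contact_force: [0.3, -0.2, -0.9]
width: 0.0117
t 10.2 p [0.5459 0.1224 0.1088] yaw -35.03 axis [0.6212 0.0696 0.1088] F [ 0.3  -0.24 -0.93] M [0.037 0.147 0.   ] w 0.0117
to head in tool mm [-0.  -0.1  0. ] tilt z [ 1.e-04 -1.e-04 -1.e+00] q6 -0.86
```

```bash
for i in 1; do python3 -m jog '[0,0,-0.5,0,0,0,0,0,-1,0,0,0,0,0,-1,0,0,0]' >/dev/null; python3 st.py|head -1;python3 -m jog '[0,0,-0.5,0,0,0,0,0,-0.5,0,0,0]' >/dev/null; python3 st.py |head -1; done
```

```text
t 10.57 p [0.5457 0.1225 0.1095] yaw -35.04 axis [0.6211 0.0697 0.1095] F [ 0.62  0.37 -3.78] M [0.245 0.125 0.061] w 0.0117
t 10.82 p [0.5456 0.1225 0.1098] yaw -35.03 axis [0.6209 0.0697 0.1097] F [ 1.    0.7  -5.06] M [0.309 0.177 0.096] w 0.0118
```

```bash
python3 -m jog '[0,0,1.8,0,0,0,-0.1,-4,1.8,0,0,-2.5,-0.35,-8.0,1.8,0,0,-5,-0.35,-8.0,1.8,0,0,-5]' >/dev/null; python3 st.py;python3 -m jog '[0,0,-0.7,0,0,0,0,0,-1.4,0,0,0,0,0,-1.8,0,0,0,0,0,-1.8,0,0,0]' >/dev/null; python3 st.py
```

```text
t 11.32 p [0.5418 0.1155 0.109 ] yaw -30.07 axis [0.6214 0.0694 0.1091] F [ 0.86  0.83 -0.92] M [ 0.052  0.093 -0.094] w 0.0116
to head in tool mm [ 0.2  0.  -0. ] tilt z [ 9.e-04 -3.e-04 -1.e+00] q6 -0.96
t 11.82 p [0.5415 0.1157 0.1098] yaw -30.03 axis [0.6212 0.0697 0.1098] F [ 1.32 -0.54 -7.66] M [ 0.168  0.139 -0.006] w 0.0115
to head in tool mm [-0.1 -0.1  0. ] tilt z [-5.e-04 -1.e-04 -1.e+00] q6 -0.96
```

```bash
python3 -m jog '[0,0,1.8,0,0,0,-0.1,-4,1.8,0,0,-2.5,-0.35,-8.0,1.8,0,0,-5,-0.35,-8.0,1.8,0,0,-5]' >/dev/null; python3 st.py;python3 -m jog '[0,0,-0.7,0,0,0,0,0,-1.4,0,0,0,0,0,-1.8,0,0,0,0,0,-1.8,0,0,0]' >/dev/null; python3 st.py
```

```text
t 12.32 p [0.5379 0.1085 0.109 ] yaw -25.08 axis [0.6213 0.0695 0.1091] F [ 0.38 -0.09 -1.4 ] M [-0.003  0.069  0.045] w 0.0114
to head in tool mm [ 0.  -0.1 -0. ] tilt z [ 7.e-04 -0.e+00 -1.e+00] q6 -1.06
t 12.82 p [0.5377 0.1087 0.1098] yaw -25.04 axis [0.6211 0.0698 0.1098] F [ 1.57  0.06 -6.73] M [0.218 0.161 0.071] w 0.0114
to head in tool mm [-0.2 -0.2 -0. ] tilt z [-7.e-04  1.e-04 -1.e+00] q6 -1.06
```

```bash
python3 -m jog '[0,0,1.8,0,0,0,-0.1,-4,1.8,0,0,-2.5,-0.35,-8.0,1.8,0,0,-5,-0.35,-8.0,1.8,0,0,-5]' >/dev/null; python3 st.py;python3 -m jog '[0,0,-0.7,0,0,0,0,0,-1.4,0,0,0,0,0,-1.8,0,0,0,0,0,-1.8,0,0,0]' >/dev/null; python3 st.py
```

```text
t 13.32 p [0.535 0.101 0.109] yaw -20.08 axis [0.6214 0.0694 0.1091] F [ 0.32  0.42 -0.81] M [ 0.042  0.12  -0.04 ] w 0.0118
to head in tool mm [ 0.2 -0.  -0. ] tilt z [ 9.e-04 -2.e-04 -1.e+00] q6 -1.16
t 13.82 p [0.5347 0.1012 0.1098] yaw -20.03 axis [0.6212 0.0697 0.1098] F [ 2.4  -0.18 -6.44] M [0.155 0.167 0.081] w 0.0119
to head in tool mm [-0.1 -0.2 -0. ] tilt z [-6.e-04 -1.e-04 -1.e+00] q6 -1.16
```

```bash
python3 -m jog '[0,0,1.8,0,0,0,-0.35,8.0,1.8,0,0,5,-1.4,15.98,1.8,0,0,10,-3.13,23.8,1.8,0,0,15,-5.55,31.47,1.8,0,0,20,-5.55,31.47,1.8,0,0,20]' >/dev/null; python3 st.py;python3 -m jog '[0,0,-0.7,0,0,0,0,0,-1.4,0,0,0,0,0,-1.8,0,0,0,0,0,-1.8,0,0,0]' >/dev/null; python3 st.py
```

```text
t 14.57 p [0.5514 0.1292 0.109 ] yaw -39.94 axis [0.6219 0.0702 0.1091] F [-0.19  0.44 -1.81] M [ 0.034  0.075 -0.028] w 0.0117
to head in tool mm [ 0.1 -1.  -0. ] tilt z [ 1.3e-03  1.0e-04 -1.0e+00] q6 -0.77
t 15.07 p [0.5504 0.1289 0.1098] yaw -40.03 axis [0.6209 0.0697 0.1097] F [ 1.49 -0.57 -5.94] M [0.412 0.158 0.105] w 0.0119
to head in tool mm [-0.4  0.1 -0. ] tilt z [-1.1e-03  1.0e-04 -1.0e+00] q6 -0.77
```

```bash
python3 -m jog '[0,0,1.8,0,0,0,-0.1,4,1.8,0,0,2.5,-0.35,8.0,1.8,0,0,5,-0.35,8.0,1.8,0,0,5]' >/dev/null; python3 st.py;python3 -m jog '[0,0,-0.7,0,0,0,0,0,-1.4,0,0,0,0,0,-1.8,0,0,0,0,0,-1.8,0,0,0]' >/dev/null; python3 st.py
```

```text
t 15.57 p [0.5567 0.1347 0.109 ] yaw -44.99 axis [0.6218 0.0696 0.1091] F [ 0.07 -0.07 -1.26] M [0.086 0.045 0.014] w 0.0113
to head in tool mm [ 0.3 -0.5 -0. ] tilt z [ 1.2e-03 -3.0e-04 -1.0e+00] q6 -0.67
t 16.07 p [0.556  0.1347 0.1099] yaw -45.03 axis [0.621  0.0696 0.1098] F [ 1.16  0.15 -5.45] M [ 0.227  0.114 -0.016] w 0.0115
to head in tool mm [-0.2  0.  -0. ] tilt z [-7.e-04 -1.e-04 -1.e+00] q6 -0.67
```

```bash
python3 -m jog '[0,0,1.8,0,0,0,-0.1,4,1.8,0,0,2.5,-0.35,8.0,1.8,0,0,5,-0.35,8.0,1.8,0,0,5]' >/dev/null; python3 st.py;python3 -m jog '[0,0,-0.7,0,0,0,0,0,-1.4,0,0,0,0,0,-1.8,0,0,0,0,0,-1.8,0,0,0]' >/dev/null; python3 st.py
```

```text
t 16.57 p [0.5625 0.1402 0.1089] yaw -49.99 axis [0.6217 0.0698 0.1089] F [-0.84 -0.11 -1.62] M [0.095 0.113 0.007] w 0.0116
to head in tool mm [ 0.1 -0.5 -0. ] tilt z [ 9.e-04 -1.e-04 -1.e+00] q6 -0.57
t 17.07 p [0.5619 0.1401 0.1101] yaw -50.03 axis [0.621  0.0696 0.1101] F [-0.15  0.32 -3.12] M [0.241 0.155 0.066] w 0.0116
to head in tool mm [-0.2  0.  -0. ] tilt z [-4.e-04 -0.e+00 -1.e+00] q6 -0.57
```

```bash
python3 -m jog '[0,0,-0.5,0,0,0,0,0,-0.5,0,0,0]' >/dev/null; python3 st.py;python3 -m jog '[0,0,-0.5,0,0,0,0,0,-0.5,0,0,0]' >/dev/null; python3 st.py
```

```text
t 17.32 p [0.5623 0.1402 0.1108] yaw -50.03 axis [0.6214 0.0697 0.1108] F [ 0.53  0.49 -1.57] M [ 0.088 -0.023  0.08 ] w 0.0116
to head in tool mm [-0.  -0.2 -0. ] tilt z [ 3.e-04 -1.e-04 -1.e+00] q6 -0.57
t 17.57 p [0.5626 0.1401 0.1117] yaw -50.02 axis [0.6217 0.0696 0.1118] F [ 0.3  -1.14 -1.49] M [ 0.093 -0.045  0.053] w 0.0119
to head in tool mm [ 0.3 -0.5 -0. ] tilt z [ 1.2e-03 -2.0e-04 -1.0e+00] q6 -0.57
```

```bash
python3 -m jog '[0,0,-0.5,0,0,0,0,0,-1,0,0,0]' >/dev/null; python3 st.py;python3 -m jog '[0,0,-0.5,0,0,0,0,0,-1,0,0,0]' >/dev/null; python3 st.py;python3 -m jog '[0,0,-0.5,0,0,0,0,0,-1,0,0,0]' >/dev/null; python3 st.py
```

```text
t 17.82 p [0.5624 0.1402 0.1124] yaw -50.03 axis [0.6215 0.0697 0.1124] F [ 2.17 -0.1  -2.21] M [ 0.254 -0.137  0.096] w 0.0116
to head in tool mm [ 0.1 -0.4 -0. ] tilt z [ 7.e-04 -1.e-04 -1.e+00] q6 -0.57
t 18.07 p [0.5624 0.1402 0.1133] yaw -50.03 axis [0.6215 0.0697 0.1133] F [ 1.78 -0.48 -2.79] M [ 0.192 -0.134  0.176] w 0.0116
to head in tool mm [ 0.1 -0.3 -0. ] tilt z [ 5.e-04 -1.e-04 -1.e+00] q6 -0.57
t 18.32 p [0.5623 0.1402 0.1143] yaw -50.03 axis [0.6214 0.0697 0.1143] F [ 2.31  0.35 -2.63] M [ 0.314 -0.264  0.263] w 0.0118
to head in tool mm [-0.  -0.3 -0. ] tilt z [ 4.e-04 -0.e+00 -1.e+00] q6 -0.57
```

```bash
python3 -m jog '[-0.45,0.54,0,0,0,0,-0.45,0.54,0,0,0,0]' >/dev/null; python3 st.py;python3 -m jog '[0,-1.6,0,0,0,-1,0,-1.6,0,0,0,-1]' >/dev/null; python3 st.py
```

```text
t 18.57 p [0.5626 0.1401 0.1143] yaw -50.04 axis [0.6217 0.0696 0.1143] F [ 1.12  0.15 -1.77] M [ 0.149 -0.028  0.101] w 0.0119
to head in tool mm [ 0.2 -0.4  0. ] tilt z [-5.e-04 -2.e-04 -1.e+00] q6 -0.57
t 18.82 p [0.5615 0.1393 0.1144] yaw -49.03 axis [0.6218 0.0698 0.1143] F [ 0.85  0.8  -2.13] M [ 0.258 -0.008  0.106] w 0.0115
to head in tool mm [ 0.1 -0.7 -0. ] tilt z [ 1.e-04  3.e-04 -1.e+00] q6 -0.59
```

Forces eased. Continuing up, small steps.

```bash
python3 -m jog '[0,0,-0.5,0,0,0,0,0,-1,0,0,0]' >/dev/null; python3 st.py;python3 -m jog '[0,0,-0.5,0,0,0,0,0,-1,0,0,0]' >/dev/null; python3 st.py;python3 -m jog '[0,0,-0.5,0,0,0,0,0,-1,0,0,0]' >/dev/null; python3 st.py
```

```text
t 19.07 p [0.5615 0.1392 0.1152] yaw -49.03 axis [0.6218 0.0698 0.1152] F [ 1.32  1.02 -2.43] M [0.304 0.018 0.101] w 0.0115
to head in tool mm [ 0.2 -0.6  0. ] tilt z [-2.e-04  0.e+00 -1.e+00] q6 -0.59
t 19.32 p [0.5616 0.1391 0.1163] yaw -49.03 axis [0.6219 0.0697 0.1163] F [ 1.41  1.27 -2.59] M [ 0.222 -0.096  0.071] w 0.0115
to head in tool mm [ 0.4 -0.7 -0. ] tilt z [ 0.e+00 -1.e-04 -1.e+00] q6 -0.59
t 19.57 p [0.5616 0.1392 0.1171] yaw -49.04 axis [0.6219 0.0697 0.1171] F [ 1.9   1.57 -4.06] M [ 0.39  -0.007  0.155] w 0.0113
to head in tool mm [ 0.3 -0.6  0. ] tilt z [-3.e-04  0.e+00 -1.e+00] q6 -0.59
```

```bash
python3 -m jog '[0,0.8,0,0,0,0,0,0.8,0,0,0,0]' >/dev/null; python3 st.py;python3 -m jog '[0,0,-0.5,0,0,0,0,0,-1,0,0,0]' >/dev/null; python3 st.py;python3 -m jog '[0,0,-0.5,0,0,0,0,0,-1,0,0,0]' >/dev/null; python3 st.py
```

```text
t 19.82 p [0.5618 0.1393 0.1171] yaw -49.04 axis [0.6221 0.0699 0.1171] F [ 0.1  -0.92 -3.07] M [0.186 0.144 0.01 ] w 0.0117
to head in tool mm [ 0.3 -0.9  0. ] tilt z [-1.1e-03 -7.0e-04 -1.0e+00] q6 -0.59
t 20.07 p [0.5618 0.1394 0.1182] yaw -49.04 axis [0.6221 0.07   0.1181] F [-0.63  0.3  -3.65] M [ 0.143  0.12  -0.033] w 0.0118
to head in tool mm [ 0.3 -1.   0. ] tilt z [-9.e-04 -4.e-04 -1.e+00] q6 -0.59
t 20.32 p [0.562  0.1395 0.1193] yaw -49.04 axis [0.6223 0.0701 0.1193] F [-0.93 -0.33 -2.51] M [ 0.064  0.268 -0.114] w 0.0119
to head in tool mm [ 0.3 -1.2  0. ] tilt z [-5.e-04 -3.e-04 -1.e+00] q6 -0.59
```

```bash
python3 -m jog '[0,-0.2,-0.7,0,0,0,0,-0.2,-1.4,0,0,0,0,-0.2,-1.4,0,0,0]' >/dev/null; python3 st.py;python3 -m jog '[0,0,-0.7,0,0,0,0,0,-1.4,0,0,0,0,0,-1.4,0,0,0]' >/dev/null; python3 st.py;python3 -m jog '[0,0,-0.7,0,0,0,0,0,-1.4,0,0,0,0,0,-1.4,0,0,0]' >/dev/null; python3 st.py
```

```text
t 20.7 p [0.562  0.1395 0.1207] yaw -49.03 axis [0.6223 0.0701 0.1207] F [-0.91 -0.07 -2.59] M [ 0.13   0.251 -0.086] w 0.0113
to head in tool mm [ 0.3 -1.2  0. ] tilt z [-1.e-04 -1.e-04 -1.e+00] q6 -0.59
t 21.07 p [0.562  0.1396 0.1221] yaw -49.03 axis [0.6223 0.0701 0.1221] F [-0.81 -0.55 -3.08] M [ 0.09   0.28  -0.029] w 0.0114
to head in tool mm [ 0.3 -1.2  0. ] tilt z [-1.e-04 -0.e+00 -1.e+00] q6 -0.59
t 21.45 p [0.562  0.1396 0.1235] yaw -49.04 axis [0.6223 0.0701 0.1235] F [-0.4  -0.16 -3.61] M [ 0.189  0.282 -0.077] w 0.0118
to head in tool mm [ 0.3 -1.2  0. ] tilt z [-1.e-04 -0.e+00 -1.e+00] q6 -0.59
```

```bash
python3 -m jog '[0,0,-0.7,0,0,0,0,0,-1.5,0,0,0,0,0,-1.5,0,0,0]' >/dev/null; python3 st.py;python3 -m jog '[-0.02,-2,0,0,0,-1.25,-0.09,-4,0,0,0,-2.5,-0.2,-6,0,0,0,-3.75,-0.35,-8,0,0,0,-5,-0.35,-8,0,0,0,-5]' >/dev/null; python3 st.py
```

```text
t 21.82 p [0.562  0.1396 0.125 ] yaw -49.03 axis [0.6223 0.0701 0.125 ] F [-0.88  0.38 -2.35] M [ 0.18   0.292 -0.056] w 0.0116
to head in tool mm [ 0.3 -1.2  0. ] tilt z [-1.e-04 -0.e+00 -1.e+00] q6 -0.59
t 22.45 p [0.5564 0.1339 0.1251] yaw -44.02 axis [0.6226 0.0699 0.1252] F [ 0.45  0.15 -4.07] M [0.229 0.119 0.025] w 0.0115
to head in tool mm [ 0.7 -1.3 -0. ] tilt z [ 7.e-04 -1.e-04 -1.e+00] q6 -0.69
```

```bash
python3 -m jog '[-0.09,-4,0,0,0,-2.5,-0.35,-8,0,0,0,-5,-0.79,-12,0,0,0,-7.5,-1.4,-15.98,0,0,0,-10,-1.4,-15.98,0,0,0,-10]' >/dev/null; python3 st.py;python3 -m jog '[-0.09,-4,0,0,0,-2.5,-0.35,-8,0,0,0,-5,-0.79,-12,0,0,0,-7.5,-1.4,-15.98,0,0,0,-10,-1.4,-15.98,0,0,0,-10]' >/dev/null; python3 st.py
```

```text
t 23.07 p [0.5459 0.1214 0.125 ] yaw -34.08 axis [0.6222 0.0698 0.125 ] F [-0.22  0.9  -2.71] M [0.138 0.177 0.015] w 0.0118
to head in tool mm [ 0.6 -0.8  0. ] tilt z [-2.e-04 -2.e-04 -1.e+00] q6 -0.88
t 23.7 p [0.5382 0.1075 0.125 ] yaw -24.11 axis [0.6222 0.0699 0.1249] F [ 0.19  0.79 -2.89] M [0.103 0.222 0.023] w 0.0115
to head in tool mm [ 0.7 -0.8  0. ] tilt z [-4.e-04 -2.e-04 -1.e+00] q6 -1.08
```

Turning freely at low force. Continuing.

```bash
python3 -m jog '[-0.09,-4,0,0,0,-2.5,-0.35,-8,0,0,0,-5,-0.79,-12,0,0,0,-7.5,-1.4,-15.98,0,0,0,-10,-1.4,-15.98,0,0,0,-10]' >/dev/null; python3 st.py;python3 -m jog '[-0.09,-4,0,0,0,-2.5,-0.35,-8,0,0,0,-5,-0.79,-12,0,0,0,-7.5,-1.4,-15.98,0,0,0,-10,-1.4,-15.98,0,0,0,-10]' >/dev/null; python3 st.py; python3 -m jog '[-0.09,-4,0,0,0,-2.5,-0.35,-8,0,0,0,-5,-0.79,-12,0,0,0,-7.5,-0.79,-12,0,0,0,-7.5]' >/dev/null; python3 st.py
```

```text
t 24.32 p [0.533  0.0923 0.1249] yaw -14.12 axis [0.6222 0.0699 0.1249] F [-0.44  0.82 -3.61] M [0.115 0.273 0.018] w 0.0114
to head in tool mm [ 0.9 -0.6  0. ] tilt z [-4.e-04 -2.e-04 -1.e+00] q6 -1.28
t 24.95 p [0.5305 0.0765 0.1249] yaw -4.13 axis [0.6223 0.0699 0.1249] F [-0.91  0.18 -3.33] M [0.039 0.256 0.019] w 0.0118
to head in tool mm [ 1.  -0.5  0. ] tilt z [-4.e-04 -2.e-04 -1.e+00] q6 -1.49
t 25.45 p [0.5305 0.0645 0.1249] yaw 3.36 axis [0.6223 0.0699 0.1249] F [ 0.52  1.07 -4.03] M [0.064 0.287 0.044] w 0.0118
to head in tool mm [ 1.1 -0.4  0. ] tilt z [-3.e-04 -2.e-04 -1.e+00] q6 -1.64
```

```bash
for i in 1; do python3 -m jog '[-0.03,-2.4,0,0,0,-1.5,-0.13,-4.8,0,0,0,-3,-0.13,-4.8,0,0,0,-3]' >/dev/null; python3 st.py|head -1; python3 -m jog '[-0.03,-2.4,0,0,0,-1.5,-0.13,-4.8,0,0,0,-3,-0.13,-4.8,0,0,0,-3]' >/dev/null; python3 st.py|head -1;  python3 -m jog '[-0.01,-1.6,0,0,0,-1,-0.01,-1.6,0,0,0,-1]' >/dev/null; python3 st.py|head -1; python3 -m jog '[-0.01,-1.6,0,0,0,-1,-0.01,-1.6,0,0,0,-1]' >/dev/null; python3 st.py|head -1; done
```

```text
t 25.82 p [0.5309 0.0596 0.125 ] yaw 6.46 axis [0.6224 0.07   0.1249] F [ 0.04  1.06 -3.84] M [0.111 0.256 0.09 ] w 0.0119
t 26.2 p [0.5316 0.0549 0.125 ] yaw 9.47 axis [0.6223 0.07   0.1249] F [ 0.25  1.28 -3.18] M [0.121 0.305 0.098] w 0.0117
t 26.45 p [0.5318 0.0535 0.1249] yaw 10.48 axis [0.6223 0.0702 0.1249] F [-1.22  1.3  -3.59] M [0.172 0.333 0.153] w 0.0116
t 26.7 p [0.532  0.0521 0.1249] yaw 11.48 axis [0.6222 0.0704 0.1249] F [-0.74  3.43 -2.68] M [0.367 0.368 0.193] w 0.0114
```

```bash
python3 -m jog '[-0.01,-1.6,0,0,0,-1,-0.01,-1.6,0,0,0,-1]' >/dev/null; python3 st.py|head -1
```

```text
t 26.95 p [0.5323 0.0508 0.1249] yaw 12.47 axis [0.6222 0.0707 0.1249] F [-1.68  4.81 -2.89] M [0.569 0.39  0.077] w 0.0114
```

```bash
python3 -m jog '[0,1,0,0,0,0,0,1,0,0,0,0]' >/dev/null; python3 st.py|head -1;python3 -m jog '[-0.01,-1.6,0,0,0,-1,-0.01,-1.6,0,0,0,-1]' >/dev/null; python3 st.py|head -1
```

```text
t 27.2 p [0.5323 0.051  0.125 ] yaw 12.46 axis [0.6222 0.0709 0.1249] F [-1.63  4.2  -4.06] M [ 0.311  0.375 -0.065] w 0.0117
t 27.45 p [0.5326 0.0499 0.1249] yaw 13.44 axis [0.6221 0.0713 0.1249] F [-1.1   4.76 -3.05] M [ 0.572  0.372 -0.255] w 0.0113
```

```bash
python3 -m jog '[0,1.6,0,0,0,1,0,1.6,0,0,0,1]' >/dev/null; python3 st.py|head -1;python3 -m jog '[0,0.8,0,0,0,0.5,0,0.8,0,0,0,0.5]' >/dev/null; python3 st.py|head -1
```

```text
t 27.7 p [0.5323 0.051  0.125 ] yaw 12.48 axis [0.6222 0.0709 0.125 ] F [-0.56  3.01 -3.13] M [ 0.262  0.365 -0.135] w 0.0115
t 27.95 p [0.5322 0.0517 0.125 ] yaw 11.98 axis [0.6222 0.0708 0.125 ] F [-1.27  2.03 -3.84] M [ 0.159  0.374 -0.015] w 0.0115
```

```bash
python3 -m jog '[0,1.6,0,0,0,1,0,1.6,1,0,0,1,0,1.6,1,0,0,1]' >/dev/null; python3 st.py|head -1;python3 -m jog '[0,0,0.5,0,0,0,0,0,1,0,0,0]' >/dev/null; python3 st.py|head -1;python3 -m jog '[0,0,0.5,0,0,0,0,0,0.7,0,0,0]' >/dev/null; python3 st.py|head -1
```

```text
t 28.32 p [0.532  0.0532 0.124 ] yaw 10.97 axis [0.6223 0.0707 0.124 ] F [-0.91 -0.73 -2.38] M [-0.118  0.33  -0.073] w 0.0114
t 28.57 p [0.532  0.0533 0.123 ] yaw 10.96 axis [0.6223 0.0708 0.123 ] F [-0.28 -0.09 -2.71] M [-0.136  0.312 -0.077] w 0.0116
t 28.82 p [0.532  0.0535 0.1223] yaw 10.97 axis [0.6223 0.071  0.1223] F [ 0.22 -1.43 -3.11] M [-0.115  0.24  -0.025] w 0.0116
```

```bash
python3 -m jog '[0,0,0.5,0,0,0,0,0,0.7,0,0,0]' >/dev/null; python3 st.py|head -1;python3 -m jog '[0,0,0.5,0,0,0,0,0,0.7,0,0,0]' >/dev/null; python3 st.py|head -1
```

```text
t 29.07 p [0.532  0.0535 0.1216] yaw 10.96 axis [0.6223 0.071  0.1217] F [ 0.11 -1.53 -2.33] M [-0.111  0.265 -0.043] w 0.0116
t 29.32 p [0.532  0.0535 0.1209] yaw 10.96 axis [0.6223 0.071  0.1209] F [-0.09 -1.74 -2.34] M [-0.159  0.171 -0.056] w 0.0115
```

```bash
python3 -m jog '[0,-0.4,0.5,0,0,0,0,-0.4,0.7,0,0,0]' >/dev/null; python3 st.py|head -1;python3 -m jog '[0,0,0.5,0,0,0,0,0,0.7,0,0,0]' >/dev/null; python3 st.py|head -1;python3 -m jog '[0,0,0.5,0,0,0,0,0,0.5,0,0,0]' >/dev/null; python3 st.py|head -1
```

```text
t 29.57 p [0.532  0.0534 0.1202] yaw 10.97 axis [0.6223 0.0709 0.1202] F [ 0.34  0.5  -3.11] M [-0.034  0.209  0.028] w 0.0119
t 29.82 p [0.532  0.0534 0.1195] yaw 10.97 axis [0.6223 0.0709 0.1195] F [-0.28  0.99 -2.64] M [0.089 0.113 0.03 ] w 0.0117
t 30.07 p [0.5321 0.0533 0.1192] yaw 10.97 axis [0.6224 0.0708 0.1193] F [ 0.5   1.77 -1.8 ] M [0.155 0.004 0.095] w 0.011
```

```bash
python3 -m jog '[0,0,0.3,0,0,0,0,0,0.3,0,0,0]' >/dev/null; python3 st.py|head -1;python3 -m jog '[0,0,0.3,0,0,0,0,0,0.3,0,0,0]' >/dev/null; python3 st.py|head -1
```

```text
t 30.32 p [0.5322 0.0533 0.1191] yaw 10.97 axis [0.6225 0.0708 0.1191] F [-0.1   2.18  1.58] M [ 0.222 -0.007  0.163] w 0.0116
t 30.57 p [0.5323 0.0533 0.1189] yaw 10.97 axis [0.6226 0.0708 0.119 ] F [-0.29  2.11  3.32] M [0.254 0.016 0.137] w 0.0117
```

```bash
python3 -m jog '[0,0.4,-0.5,0,0,0,0,0.4,-0.5,0,0,0]' >/dev/null; python3 st.py|head -1;python3 -m jog '[0,0,0,0,0,0,0,0,0,0,0,0,0,0,0,0,0,0,0,0,0,0,0,0]' 0.5; python3 st.py|head -1
python3 - <<'E'
from rig import *
from h import *
for n in("wrist","scene"):
    d=get_image(n); cv2.imwrite(f"pics/{n}5.png",d["frame"][:,:,::-1])
E
```

```text
t 30.82 p [0.5322 0.0533 0.119 ] yaw 10.97 axis [0.6225 0.0708 0.1191] F [0.31 0.52 1.88] M [ 0.099 -0.058  0.074] w 0.0119
clock: 31.32
position: [0.5317, 0.0535, 0.1188]
ee_rot: [-0.0, -0.096, 0.995, -0.0]
contact_force: [0.2, 0.2, 0.5]
width: 0.0428
t 31.32 p [0.5317 0.0535 0.1188] yaw 10.96 axis [0.6221 0.071  0.1187] F [0.16 0.18 0.46] M [0.004 0.026 0.009] w 0.0428
```

View pics/wrist5.png

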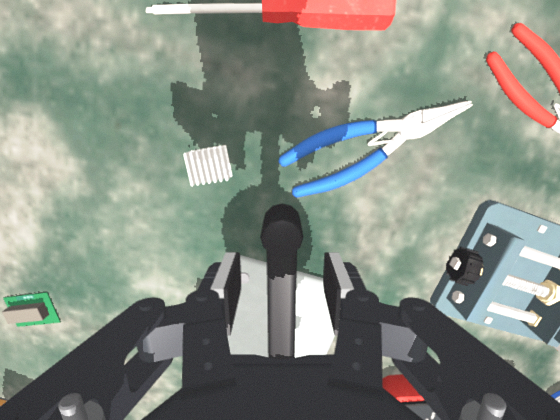

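The handle stays between the open fingers: the canister hangs. Retreating outward, then up.

```bash
python3 -m jog '[8,0,0,0,0,0,25,0,0,0,0,0,50,0,0,0,0,0,80,0,-10,0,0,0,100,0,-40,0,0,0,120,0,-70,0,0,0,140,0,-100,0,0,0,150,0,-110,0,0,0,150,0,-110,0,0,0]'
python3 - <<'E'
from rig import *
from h import *
for n in("wrist","scene","top"):
    d=get_image(n); cv2.imwrite(f"pics/{n}6.png",d["frame"][:,:,::-1])
a=cv2.imread("pics/scene6.png");cv2.imwrite("pics/scene6z.png",cv2.resize(a[130:270,150:290],None,fx=4,fy=4,interpolation=cv2.INTER_CUBIC))
E
```

```text
clock: 32.55
position: [0.3838, 0.025, 0.229]
ee_rot: [0.001, -0.095, 0.995, -0.0]
contact_force: [0.3, -0.6, -0.2]
width: 0.0432
```

View pics/wrist6.png

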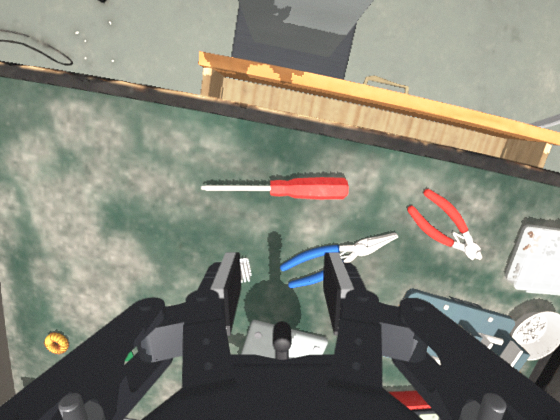

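View pics/scene6z.png

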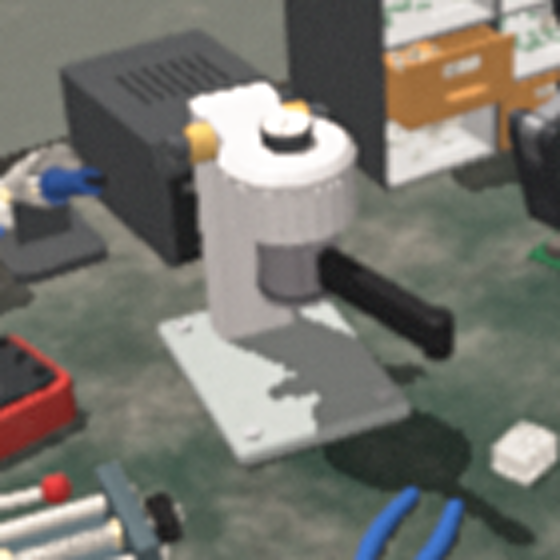

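View pics/top6.png

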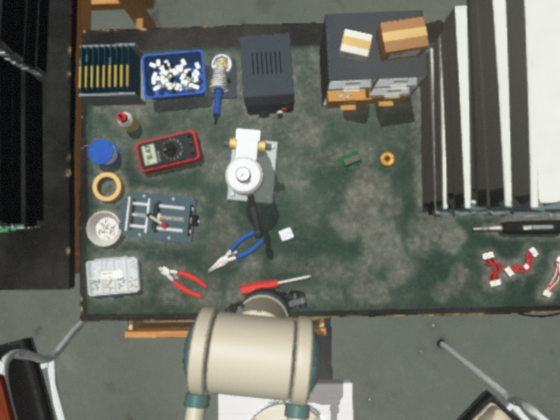

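Run:
```python
import cv2
a=cv2.imread("pics/top6.png");cv2.imwrite("pics/top6z.png",cv2.resize(a[150:250,205:305],None,fx=6,fy=6,interpolation=cv2.INTER_CUBIC))
```

```text
(no output)
```

View pics/top6z.png

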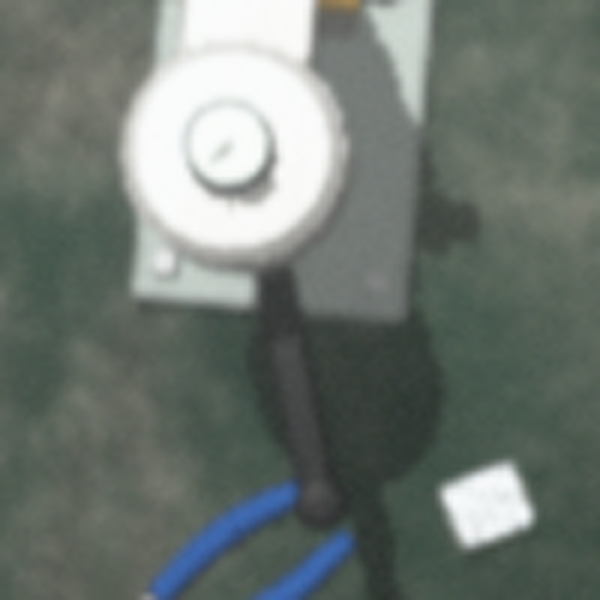

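Run:
```python
from h import *; import pickle
D=pickle.load(open("d0.pkl","rb"));T,S=D["top"],D["scene"]
t=lambda x,y:((x+.5)/6-.5+205,(y+.5)/6-.5+150); s=lambda x,y:((x+.5)/4-.5+150,(y+.5)/4-.5+130)
k=cross(ray(T,*t(322,498)),ray(S,*s(436,325)));print(k)
# canister underside edge in scene
print("bottom front (scene) at z.087", onz(S,*s(293,292),.087))
for z in(.12,.127):
  p=onz(T,*t(322,498),z);v=np.array([.622,.0705])-p[:2];print(p,np.degrees(np.arctan2(v[1],v[0])),np.hypot(*v))
# expected scene pixel of a level knob top/bottom & canister underside outline
c=np.array([.622,.0705]);y=np.radians(11);k2=c-.116*np.array([np.cos(y),np.sin(y)])
pz=(proj(S,[[*k2,.087+.016],[*k2,.087+.040],[*k2,.087+.028]])-[150,130])*4; print(pz)
th=np.linspace(0,6.28,9);print(((proj(S,[[c[0]+.024*np.cos(a),c[1]+.024*np.sin(a),.087] for a in th])-[150,130])*4).round())
```

```text
(array([0.50765407, 0.04690997, 0.1184911 ]), np.float64(0.0016201038132674555))
bottom front (scene) at z.087 [0.61804669 0.07310957 0.087     ]
[0.50811141 0.04747547 0.12      ] 11.429275015909393 0.1161926845201072
[0.50808987 0.04700458 0.127     ] 11.654542715835316 0.11630800326300952
[[430.35630912 347.62134453]
 [430.05241071 310.57655639]
 [430.20547296 329.23769422]]
[[272. 267.]
 [252. 281.]
 [255. 299.]
 [280. 309.]
 [313. 306.]
 [332. 291.]
 [328. 274.]
 [304. 264.]
 [273. 267.]]
```

Run:
```python
from h import *; import pickle
from rig import *
a=pickle.load(open("d0.pkl","rb"))["top"]["frame"]; b=cv2.imread("pics/top6.png")[:,:,::-1]
d=np.abs(a.astype(int)-b).max(2)
for n,(x,y,w,h) in dict(heat=(276,225,20,18),pcb=(337,148,26,20),choke=(378,148,20,20),cutter=(155,262,55,38),pliers=(205,240,45,35),screw=(238,272,75,24)).items(): print(n,np.percentile(d[y:y+h,x:x+w],[50,95,99]))
s=get_state();print(s["clock"],s["contact_force"],s["qd"].round(3))
sign_off()
```

```text
heat [1.   3.05 5.  ]
pcb [2. 4. 5.]
choke [2. 4. 5.]
cutter [2. 5. 6.]
pliers [2. 4. 5.]
screw [ 4.   40.   96.01]
32.7 [0.53871665 0.05299961 0.17377329] [ 0.001  0.009 -0.006 -0.001  0.006 -0.002]
the job is handed in; nothing more can be done
```

The canister is back in the filter head, hanging locked with the gripper clear of it, and the job is handed in at about 33 s of the 72 s allowed.

**What I did:**
- **Pick-up:** I picked the canister up by its handle.
- **Finding the gaps:** I tried the ring in 5° steps with light touches, none over about 8 N. The lugs were blocked from yaw -20° to -45° and went in near -50°, the far end of the stated range. I eased a small side contact on the way up.
- **Turning and locking:** It turned freely counter-clockwise until it met the stops at about 12°, with a side force of about 5 N. I backed off about 1° and lowered it into the notches. The lugs touched the notch floor within about 0.2 mm of the expected height, and then I let go and moved away.

**Last checks:**
- **Lock:** The pictures show the canister hanging with its handle level to within a few mm. Its yaw is about 11.5°, against 11° when I let go.
- **Robot:** It is clear of everything, and the force reading is at noise level.
- **Other things on the desk:** The heat sink, circuit board, choke, cutters and pliers match the first picture.
- **Screwdriver:** Its patch of the picture did not match the first one. The arm now partly covers it there and shades it. In the wrist view it lies about where it was, and the robot never came near it, but I did not measure its position.
- **Side-position readings:** The top camera and the arm disagreed by up to about 2 mm. I settled that by feel at the ring.

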